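Click the supply's selector round to the red marker, then switch the output on

ROBOT

A 7-joint arm with a two-finger parallel gripper is mounted at the origin on the work surface. World frame = base frame: x ahead of the robot, y to its left, z up, the work surface at z = 0. Lengths are in m, angles in degrees, forces in N, time in s.
With the tool pointing down it reaches from about 0.4 to 0.85 m from the base axis. Payload 4.4 kg.
Tool frame: the origin (TCP) lies between the finger pads; the fingertips stand ctrl.tcp_to_tips ahead of it and the grasp point (between the pads) lies 5 mm behind it (ctrl.tcp_to_tips is the distance from the TCP to the fingertips, in m); z points along the fingers, y is the line along which they close (so a half turn about z gives the same grasp; the last joint's range is limited). The gripper opens to 94 mm and grips with 3 to 60 N. Pads are 16 mm wide; open, the fingers measure 119 mm over their backs; the gripper's body (75 mm by 177 mm) begins 78 mm behind the grasp point.
Start: joints at [-3.77, 36.005, 2.206, 86.941, -1.547, 57.084, -1.146], TCP at [0.65, 0, 0.219] pointing down, gripper open.
Joint ranges: [-175.42, 175.42], [-21.48, 121.26], [-71.46, 75.88], [10.55, 141.38], [-63.04, 243.04], [13.31, 113.54], [-168.57, 168.57]. Speed limits (degrees/s): [147.25, 147.25, 180, 180, 180, 180, 180].

INTERFACE

Orientations are given as [roll, pitch, yaw] about the fixed x, y, z axes, in that order (R = Rz(yaw) Ry(pitch) Rx(roll)).
In Python, from station import ctrl, optics gives the robot as it stands.
- The arm moves only by the tool play_rows, never from a script. Its argument "plan" is one flat list of numbers, 5 for each row, row after row: the opening, from 0 (shut) to 1 (fully open), then the shift along the tool's x, y, z in units of 0.06 m (1.0 is 0.06 m), then the turn about the tool's z in units of 0.12 rad (1.0 is 0.12 rad). A call has 1 to 20 rows; each row shifts and turns the commanded pose from where the row before left it, along the tool's axes as they then stand; what a row does not reach is not made up. A row lasts 1/8 s, in which the tool goes at most 62.5 mm and 10.7 degrees, less where a joint would pass 70% of its speed; a pose out of reach is approached as far as the arm can. A call with a number of a shift or a turn outside -1 to 1 is refused whole. A call with a gripper value outside its range is refused whole. The fingers move at their own pace and stop on an object; "force" is the grip in N (left out, the last holds). Time passes only in rows, so rows that do not move let the fingers close. It gives the time, the measured TCP pose, the force, the opening and the grip force at its end, in the units of the state.
- ctrl.sense(): the state, without advancing time (a new reading comes with each control period).
- optics.camera(name): name is "scene" or "side" or "wrist"; returns a dict with "image" (480x640x3 uint8, red, green, blue), "mtx" (3x3 intrinsics, pixels), "k1" (the pictures are not rectified: a ray, as slopes to the right and down, at radius r is drawn at 1 + k1 r^2 times it, then the intrinsics apply), "R" (3x3) and "t" (3): a world point X has camera coordinates R X + t. Camera axes: x right, y down, z forward; pixel columns grow to the right and rows downward; lengths in m; the calibration is good to about 2 mm. A picture is of the moment at which its call begins. There is no depth.
- ctrl.finish_job(): hands the job in; it is judged then, once.
The state is a dict: "clock": time; "qpos": joint angles; "qvel": joint speeds; "joint_torque": joint torques, N m; "eef_pos": TCP position; "orientation": TCP orientation; "contact_force": force on the tool from outside, world axes, zero at the start; "moment": the same for the moment, N m; "finger_gap": finger opening in m; "grasp_force": force on a finger pad.
Only numpy, scipy, OpenCV 4.12 (cv2) and the standard library are available. Lean on these libraries where they do the work, as an engineer would, in place of code of your own. Each camera call takes 0.05 s, during which the arm holds its last target. There are 200 camera calls.

TASK

On the bench supply, push the black pointer selector clockwise with a fingertip, click by click, until it rests pointing at the red marker, without turning it past the red marker and without pinching or forcing it. Then press the green output button fully down and let it come up again. Leave the tools and spools lying about undisturbed.

Things in the scene. Friction and masses are not known exactly. Their poses are not given: they have to be found in the camera images.
- supply: Bench power supply, a cream box fixed to the bench, 180 (x) by 270 (y) by 90 high, origin at the centre of its underside; the grey control panel is its top face, 90 above the bench. x and y lie along the panel; selector on the +y half, green button on the -y half. Two small terminals 18 high stand on the panel at (-70, -60) and (-70, -115).
- selector_axis (a point): The selector's vertical turning axis, where it meets the panel (90 above the bench).
- selector (a joint): Selector angle in rad, growing clockwise from above. Seven clicks (white ticks) 0.524 (30 deg) apart, 0 to 3.142: at 0 it points along the supply's +y, at 1.571 +x, at 3.142 -y; stops just past both ends. Starts at click 0 or 1. A detent pulls it to the nearest click; the ridge half-way to the next takes about 5 N at 30 mm from the axis, then it snaps ahead to that click by itself.
- pointer_tip (a point): Outer end of the pointer handle, 46 from the axis, 22 above the panel. The handle is an upright black blade, white line on top: 12 wide over its cheeks, from 18 behind the axis to 46 ahead, top 37 above the panel, on a disc of radius 26 whose top is 8.5 above the panel. Beyond the disc the blade's underside is 7.5 above the panel.
- pointer_aim (a point): Point 66 from the axis straight ahead of the pointer, at panel height: it lies over a marker when the selector points at it.
- mark_red: Red round marker on the panel, radius 7, 3 thick, origin at the centre of its underside, 66 from the selector axis. It stands at click position 3, 4 or 5; the yellow and the blue marker stand at the other two.
- mark_yellow: Yellow marker, same size; not the target.
- mark_blue: Blue marker, same size; not the target.
- place3 (a point): Marker place at click position 3 (selector angle 1.571), on the panel 66 from the axis.
- place4 (a point): Marker place at click position 4 (selector angle 2.094).
- place5 (a point): Marker place at click position 5 (selector angle 2.618).
- output_top (a point): Centre of the top face of the green output button, radius 13.
- output (a joint): How far the output button is pressed, in m: 0 up, 0.006 fully down. It springs back; fully down takes 5 N.
- wire_spool: Small white and copper wire spool standing on the supply's panel behind the button, diameter 34, 26 high, loose; origin under its centre. Leave alone.
- solder_spool: Blue solder spool standing on the bench beside the supply's +y side, diameter 60, 55 high, loose; origin under its centre. Leave alone.
- screwdriver: Red screwdriver lying on the bench along the supply's -y side, loose. Leave alone.
- crimper: Orange-handled crimping pliers lying on the bench, loose, about 140 long. Leave alone.
- module: Small circuit on a wooden base 70 by 50, 26 high, loose. Leave alone.
- flux_jar: Jar, diameter 44, 60 high, loose. Leave alone.
- tin: Open aluminium tin, diameter 72, 80 high, loose. Leave alone.

How it is judged:
By the outcome, as a careful person would: the job done as asked, in the order asked, and still so for the second after the job is handed in, with the robot touching nothing.
It also fails if it takes over 54 s, if anything falls off the work surface, if the arm or the gripper's body presses on something with over 40 N, if the wrist force passes 120 N, or if a joint passes its speed limit or range.

## Working session

There is one attempt and no reset: what is moved stays moved. The work goes in short steps, Python scripts to look and compute and a tool call to move; the robot and the scene stay as the last step left them, time stands still between calls to the robot, and variables do not carry over. Pictures are saved under pics/ and viewed, at most 10 in all, crops included, and the job is handed in when it is done.

Besides the shell and the picture viewer there is one more tool, called after "Call:" as a command line: name --argument value ..., lists and objects as JSON in quotes. play_rows: Moves the arm, as the interface text tells. Shifts and turns lie within -1 to 1; 1 stands for 0.06 m of shift or 0.12 rad of turn. Its arguments: {"type":"object","properties":{"plan":{"type":"array"},"force":{"type":"number"}},"required":["plan"]}

```bash
ls; mkdir -p pics
cat > h.py <<'E'
import numpy as np, cv2
from station import ctrl, optics
def ray(c,u,v):
    K=c["mtx"];p=np.array([(u-K[0,2])/K[0,0],(v-K[1,2])/K[1,1]]);s=p.copy()
    for _ in range(30): s=p/(1+c["k1"]*(s@s))
    R=np.array(c["R"]);return -R.T@np.array(c["t"]),R.T@np.array([s[0],s[1],1])
def onz(c,u,v,z):
    o,d=ray(c,u,v);return o+d*(z-o[2])/d[2]
def blobs(im,lo,hi,n=3,mina=15):
    hsv=cv2.cvtColor(im,cv2.COLOR_RGB2HSV);m=cv2.inRange(hsv,np.array(lo),np.array(hi))
    k,_,st,ce=cv2.connectedComponentsWithStats(m)
    return sorted([(int(st[i,4]),*np.round(ce[i],1)) for i in range(1,k) if st[i,4]>=mina],reverse=True)[:n]
def save(c,name): cv2.imwrite("pics/"+name,c["image"][:,:,::-1])
E
python3 - <<'E'
from h import *
for n in("scene","side","wrist"):
    c=optics.camera(n);save(c,n+"0.png");np.savez(n+"0.npz",**c)
    print(n,-np.array(c["R"]).T@c["t"],c["k1"])
print(ctrl.sense(),ctrl.tcp_to_tips)
E
```

```text
pics
scene [1.27014298 0.27271909 0.90990824] -0.035115848413639815
side [ 0.25492488 -0.88047067  0.69739455] -0.03461619010372337
wrist [0.64967892 0.06771316 0.38477243] -0.022239297547338156
{'clock': 0.15, 'qpos': array([-3.76927905, 36.04423529,  2.20382932, 86.98039432, -1.54783028,
       57.0839271 , -1.14664622]), 'qvel': array([ 0.00170219, -0.08853708,  0.01614596, -0.17091814,  0.08702627,
       -0.00142459,  0.04271538]), 'joint_torque': array([ 1.52036100e-03, -5.50088596e+01,  1.14465751e+00, -1.86816269e+01,
       -5.22438856e-02,  2.09789607e-02,  9.34746663e-05]), 'eef_pos': array([6.49536630e-01, 2.04183532e-05, 2.18807644e-01]), 'orientation': array([-1.79921122e+02, -2.36829206e-05,  8.99973572e+01]), 'contact_force': array([-0.81634696, -0.70372074,  0.39683576]), 'moment': array([ 0.03904559,  0.01018454, -0.0274793 ]), 'grasp_force': 0.0, 'finger_gap': 0.0941315462425687} 0.014
```

View pics/scene0.png

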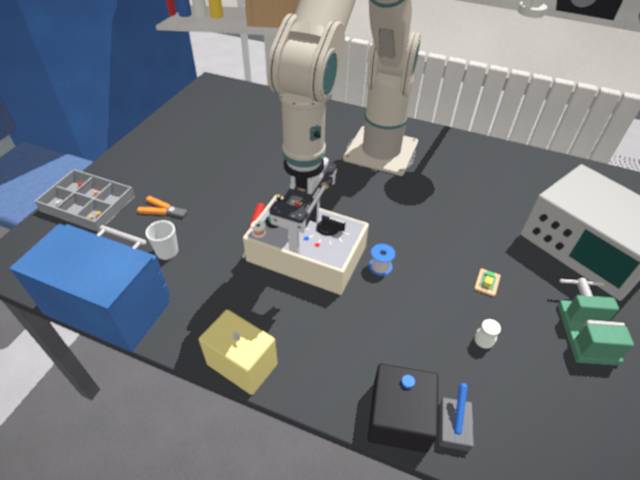

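View pics/wrist0.png

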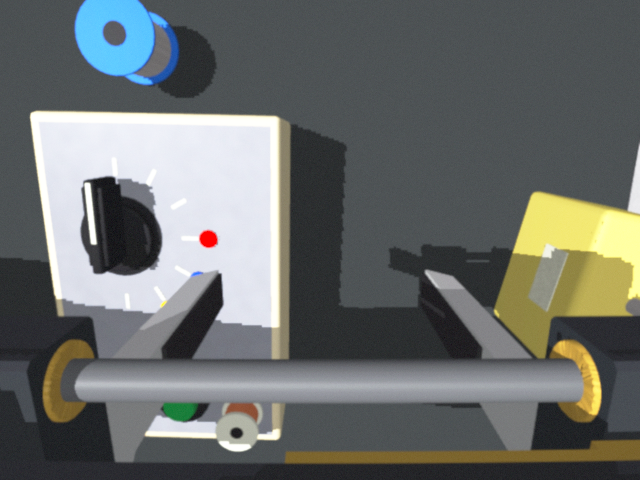

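The wrist view shows the selector pointing about +y (blade line from (88,180) to (93,243)). Red is at click 3 (208,239), blue at click 4 (198,275), yellow at click 5 (163,303), and the green button is at about (180,408) with the spool near (240,425).

Run:
```python
from h import *
c=dict(np.load("wrist0.npz"));im=c["image"]
f=lambda u,v,z:np.round(onz(c,u,v,z)[:2],4)
for n,lo,hi in(("red",(0,180,120),(6,255,255)),("blue",(112,150,100),(128,255,255)),("yel",(22,150,120),(34,255,255)),("green",(50,120,50),(80,255,255))):
    print(n,[(b,f(b[1],b[2],.093)) for b in blobs(im,lo,hi)])
for z in (.09,):
  print("corners",f(33,113,z),f(279,120,z),f(279,437,z))
  print("ticks in/out",[f(*p,z) for p in((114,158),(116,180),(155,170),(149,185),(186,201),(172,208),(182,239),(203,239),(176,267),(128,295),(129,306))])
print("line",f(88,180,.127),f(94,243,.127))
# white line mask and side/scene
m=cv2.inRange(im,np.array([200]*3),np.array([255]*3));m[:,:84]=0;m[:,106:]=0;m[:170]=0;m[270:]=0
y,x=np.nonzero(m);P=np.array([f(a,b,.127) for a,b in zip(x,y)]);i=P[:,1].argsort()
v=cv2.fitLine(P.astype(np.float32),cv2.DIST_L2,0,.01,.01).ravel();print(len(x),v,P[i[0]],P[i[-1]])
for n in("scene","side"):
    d=dict(np.load(n+"0.npz"))
    for k,lo,hi in(("red",(0,180,120),(6,255,255)),("green",(50,120,50),(80,255,255))):
        print(n,k,[(b,np.round(onz(d,b[1],b[2],.093 if k=="red" else .1)[:2],4)) for b in blobs(d["image"],lo,hi)])
```

```text
red [((200, np.float64(208.1), np.float64(238.6)), array([ 0.5642, -0.0054]))]
blue []
yel [((380, np.float64(593.3), np.float64(385.2)), array([ 0.8751, -0.1306])), ((45, np.float64(561.3), np.float64(346.0)), array([ 0.8425, -0.0943])), ((33, np.float64(420.3), np.float64(455.9)), array([ 0.7351, -0.1999]))]
green [((506, np.float64(179.8), np.float64(410.4)), array([ 0.5298, -0.1546]))]
corners [0.4439 0.0857] [0.619  0.0801] [ 0.6124 -0.183 ]
ticks in/out [array([0.4987, 0.054 ]), array([0.4983, 0.0381]), array([0.5278, 0.0453]), array([0.5223, 0.0344]), array([0.5488, 0.0226]), array([0.5379, 0.0173]), array([ 0.5434, -0.0064]), array([ 0.5594, -0.0064]), array([ 0.5369, -0.0287]), array([ 0.4968, -0.052 ]), array([ 0.4965, -0.0613])]
line [0.499  0.0419] [0.4973 0.    ]
593 [0.18663198 0.9824299  0.49794993 0.0226511 ] [ 0.4879 -0.0182] [0.4973 0.0483]
scene red [((61, np.float64(170.8), np.float64(6.5)), array([-0.592 , -1.2319])), ((26, np.float64(255.5), np.float64(212.3)), array([ 0.5235, -0.1927]))]
scene green []
side red [((316, np.float64(306.4), np.float64(344.1)), array([ 0.4386, -0.2978]))]
side green [((19, np.float64(223.4), np.float64(196.4)), array([0.3987, 0.2523]))]
```

View pics/side0.png

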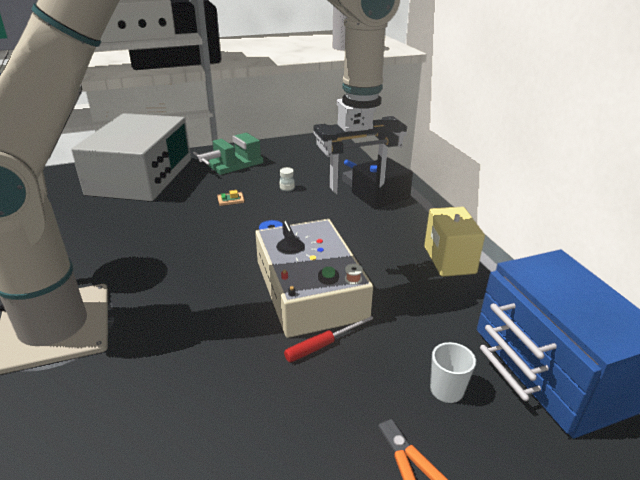

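Call:
play_rows --plan '[0,0.06,-0.38,0,0.03,0,0.06,-0.38,0,0.03,0,0.06,-0.38,0,0.03,0,0.06,-0.38,0,0.03,0,0.06,-0.38,0,0.03,0,0.06,-0.38,0,0.03,0,0.06,-0.38,0,0.03,0,0.06,-0.37,0,0.02,0,0,0,0,0,0,0,0,0,0]' --force 20

```text
clock: 1.4
eef_pos: [0.4698, 0.031, 0.2197]
orientation: [179.9, -0.0, 88.4]
contact_force: [1.1, -0.0, 0.1]
finger_gap: 0.0006
grasp_force: 0.0
```

Run:
```python
from h import *
c=optics.camera("wrist");save(c,"wrist1.png");np.savez("wrist1.npz",**c)
s=ctrl.sense();print(s["eef_pos"],s["orientation"],s["contact_force"],s["finger_gap"],s["qpos"])
```

```text
[0.46982873 0.03091702 0.21956745] [1.79931029e+02 6.33511804e-04 8.83973192e+01] [-0.3106173  -0.36472829  0.2403719 ] 0.0002340624905799608 [ -8.91930263  21.47145457   2.34047802 114.67208155  -1.2218908
  43.81110013  -7.46297195]
```

View pics/wrist1.png

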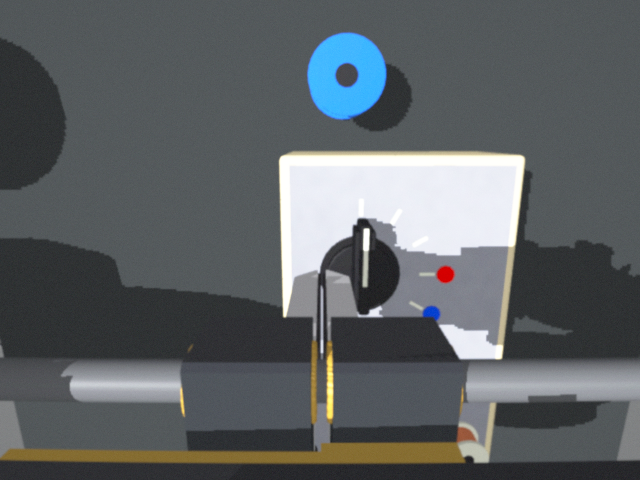

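Close look: blade's white line from about (366,228) to (365,287) with ticks above at (361,208). Red is at (445,274), and the closed fingertip is left of the blade.

Run:
```python
from h import *
c=dict(np.load("wrist1.npz"));im=c["image"]
f=lambda u,v,z:np.round(onz(c,u,v,z)[:2],4)
for n,lo,hi in(("red",(0,180,120),(6,255,255)),("blue",(112,150,60),(128,255,255))):
    print(n,[(b,f(b[1],b[2],.093)) for b in blobs(im,lo,hi)])
print("corners",f(283,158,.09),f(522,158,.09),"tick0",f(361,200,.09),f(362,217,.09),"tick3",f(422,274,.09))
print("line",f(367,228,.127),f(365,287,.127),"tip end",f(363,220,.127))
print("disc l/r at axis row",f(322,272,.0985),f(399,272,.0985))
```

```text
red [((200, np.float64(444.9), np.float64(274.1)), array([ 0.5636, -0.0052]))]
blue [((92, np.float64(431.7), np.float64(312.4)), array([ 0.5547, -0.0367]))]
corners [0.4435 0.0855] [0.6167 0.0811] tick0 [0.4996 0.0534] [0.5003 0.0406] tick3 [ 0.5468 -0.0056]
line [0.5    0.0404] [ 0.4986 -0.0009] tip end [0.4974 0.0458]
disc l/r at axis row [0.4694 0.001 ] [ 0.5272 -0.0006]
```

Call:
play_rows --plan '[0,0,0,0.28,0,0,0,0,0.28,0,0,0,0,0.28,0,0,0,0,0.28,0,0,0,0,0.28,0,0,0,0,0.26,0,0,0,0,0,0,0,0,0,0,0]'

```text
clock: 2.45
eef_pos: [0.4694, 0.031, 0.1201]
orientation: [180.0, -0.0, 88.4]
contact_force: [0.7, 0.2, 0.5]
finger_gap: 0.0002
grasp_force: 0.0
```

Call:
play_rows --plan '[0,0,0.03,0,0,0,0,0.03,0,0,0,0,0.03,0,0,0,0,0.03,0,0,0,0,0.03,0,0,0,0,0,0,0]'

```text
clock: 3.2
eef_pos: [0.4777, 0.0309, 0.1198]
orientation: [180.0, -0.0, 88.4]
contact_force: [0.3, -0.3, 0.8]
finger_gap: 0.0004
grasp_force: 0.0
```

Call:
play_rows --plan '[0,0.018,0.035,0,0.5,0,0.018,0.035,0,0.5,0,0.018,0.035,0,0.5,0,0,0,0,0]'

```text
clock: 3.7
eef_pos: [0.4829, 0.0337, 0.1197]
orientation: [-179.9, 0.0, 78.2]
contact_force: [-3.3, 0.7, 1.9]
finger_gap: 0.0003
grasp_force: 1.4
```

Call:
play_rows --plan '[0,0.018,0.035,0,0.5,0,0.018,0.035,0,0.5,0,0,0,0,0]'

```text
clock: 4.08
eef_pos: [0.4891, 0.0348, 0.1198]
orientation: [180.0, -0.0, 71.3]
contact_force: [-0.2, -0.1, 0.0]
finger_gap: 0.0005
grasp_force: 0.0
```

Run:
```python
from h import *
c=optics.camera("wrist");save(c,"wrist2.png");np.savez("wrist2.npz",**c)
```

```text
(no output)
```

View pics/wrist2.png

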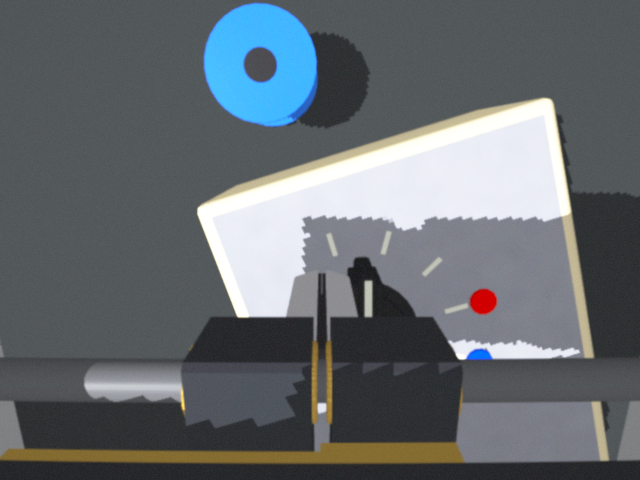

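The blade line is visible at about (368,283)–(369,315), pointing between tick 0 at (332,245) and tick 1 at (386,243). I'll compute the angle.

```bash
cat >> h.py <<'E'
AX=np.array([.498,-.0034])
def ang(c,u,v,z=.127):
    d=onz(c,u,v,z)[:2]-AX;return round(float(np.degrees(np.arctan2(d[0],d[1])))-1.6,1),round(float(np.hypot(*d)),4)
E
python3 - <<'E'
from h import *
c=dict(np.load("wrist2.npz"))
print(ang(c,368,283),ang(c,369,312),"ticks",ang(c,332,245,.09),ang(c,386,243,.09),ang(c,432,267,.09),ang(c,483,301,.093),ctrl.sense()["contact_force"],ctrl.sense()["eef_pos"])
E
```

```text
(16.0, 0.0422) (17.1, 0.029) ticks (-0.0, 0.051) (30.8, 0.0513) (61.4, 0.0519) (89.8, 0.0661) [-0.29958712  1.29387135 -0.43267781] [0.4892678  0.0345956  0.11992905]
```

Call:
play_rows --plan '[0,0.009,0.018,0,0.25,0,0,0,0,0,0,0,0,0,0]'

```text
clock: 4.5
eef_pos: [0.4901, 0.0347, 0.1199]
orientation: [180.0, -0.0, 69.5]
contact_force: [-1.2, 0.5, -0.4]
finger_gap: 0.0005
grasp_force: 0.0
```

Run:
```python
from h import *
c=optics.camera("wrist");save(c,"wrist3.png");np.savez("wrist3.npz",**c)
im=c["image"][255:330,335:420];hsv=cv2.cvtColor(im,cv2.COLOR_RGB2HSV)
m=cv2.inRange(im,np.array([150]*3),np.array([255]*3));print(blobs(c["image"],(0,0,170),(179,60,215),6,30))
```

```text
[(1151, np.float64(575.8), np.float64(278.7)), (1136, np.float64(133.9), np.float64(387.5)), (447, np.float64(454.0), np.float64(114.9)), (431, np.float64(260.9), np.float64(182.3)), (338, np.float64(605.1), np.float64(427.5)), (324, np.float64(355.8), np.float64(148.5))]
```

View pics/wrist3.png

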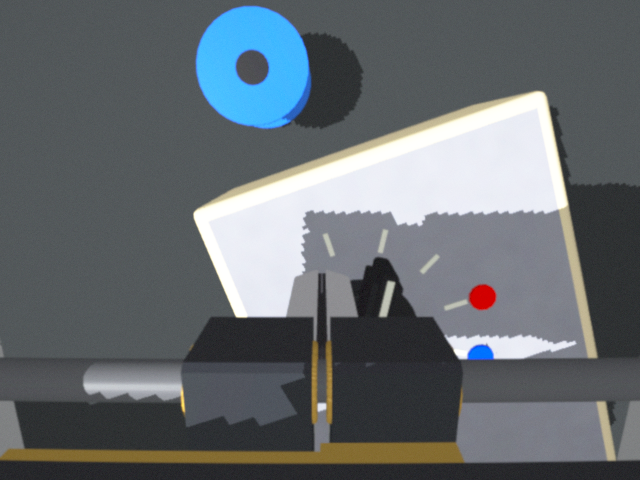

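The selector has snapped onto click 1 (line from (390,285) aims at tick (383,240)). Next click: another 30° along the arc.

Call:
play_rows --plan '[0,0.02,0.034,0,0.5,0,0.02,0.034,0,0.5,0,0.02,0.034,0,0.5,0,0.02,0.034,0,0.5,0,0.02,0.034,0,0.5,0,0.02,0.034,0,0.5,0,0.02,0.034,0,0.5,0,0.01,0.017,0,0.25,0,0,0,0,0]'

```text
clock: 5.68
eef_pos: [0.5075, 0.0344, 0.1198]
orientation: [180.0, 0.0, 43.8]
contact_force: [-0.0, 0.7, 0.3]
finger_gap: 0.0004
grasp_force: 0.4
```

Call:
play_rows --plan '[0,0.01,0.017,0,0.25,0,0.007,0.012,0,0.18,0,0,0,0,0]'

```text
clock: 6.05
eef_pos: [0.51, 0.0336, 0.12]
orientation: [179.9, -0.0, 40.7]
contact_force: [0.1, -0.6, 0.7]
finger_gap: 0.0006
grasp_force: 0.0
```

Call:
play_rows --plan '[0,0.007,0.012,0,0.18,0,0,0,0,0,0,0,0,0,0]'

```text
clock: 6.42
eef_pos: [0.5103, 0.0336, 0.1199]
orientation: [180.0, -0.0, 39.5]
contact_force: [-1.3, 1.3, 0.4]
finger_gap: 0.0005
grasp_force: 0.0
```

Run:
```python
from h import *
c=optics.camera("wrist");save(c,"wrist4.png");np.savez("wrist4.npz",**c)
```

```text
(no output)
```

View pics/wrist4.png

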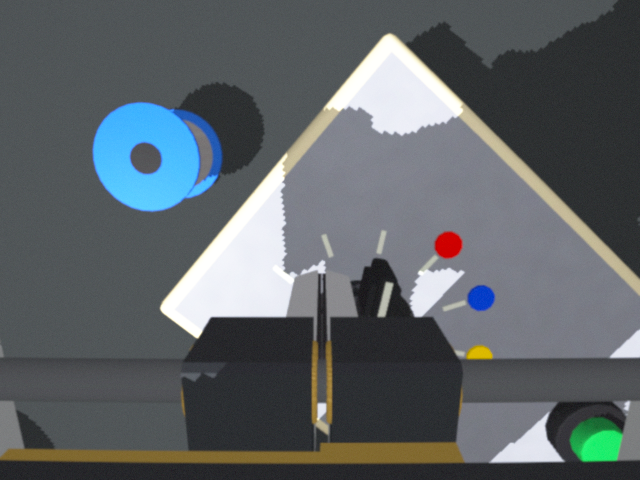

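It is at click 2 now (line from (388,285) aims at tick (382,242), one before red's). I'll repeat for the last click.

Call:
play_rows --plan '[0,0.02,0.034,0,0.5,0,0.02,0.034,0,0.5,0,0.02,0.034,0,0.5,0,0.02,0.034,0,0.5,0,0.02,0.034,0,0.5,0,0.02,0.034,0,0.5,0,0.02,0.034,0,0.5,0,0.01,0.017,0,0.25,0,0,0,0,0]'

```text
clock: 7.6
eef_pos: [0.5254, 0.0242, 0.1198]
orientation: [180.0, -0.0, 13.8]
contact_force: [-0.2, -0.5, -0.0]
finger_gap: 0.0004
grasp_force: 0.0
```

Call:
play_rows --plan '[0,0.01,0.017,0,0.25,0,0.007,0.012,0,0.18,0,0,0,0,0]'

```text
clock: 7.98
eef_pos: [0.5269, 0.0227, 0.1199]
orientation: [180.0, -0.0, 10.8]
contact_force: [0.5, 0.2, -0.1]
finger_gap: 0.0007
grasp_force: 0.0
```

Call:
play_rows --plan '[0,0.007,0.012,0,0.18,0,0,0,0,0,0,0,0,0,0]'

```text
clock: 8.35
eef_pos: [0.5272, 0.0224, 0.1199]
orientation: [-180.0, -0.0, 9.6]
contact_force: [-0.3, 0.9, 0.5]
finger_gap: 0.0003
grasp_force: 0.0
```

Run:
```python
from h import *
c=optics.camera("wrist");save(c,"wrist5.png");np.savez("wrist5.npz",**c)
```

```text
(no output)
```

View pics/wrist5.png

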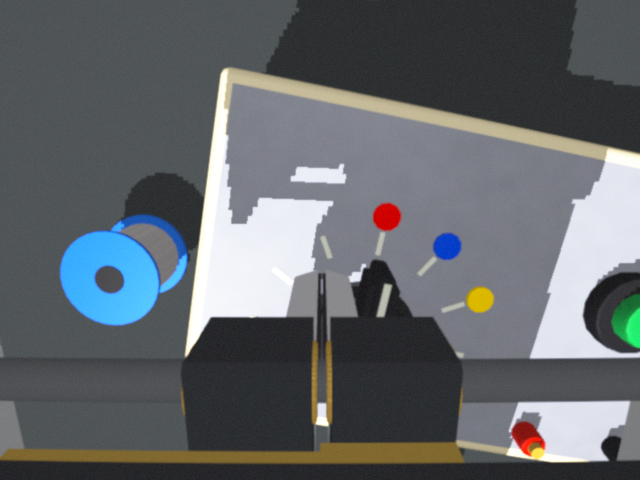

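The pointer aims at the red marker (line from (386,288) toward tick (380,243) and red (387,216)). I'll back off, rise, and go look at the button.

Call:
play_rows --plan '[0,0,-0.08,0,0,0,0,-0.08,0,0,0,0,0,-0.3,0,0,0,0,-0.3,0,0,0,0,-0.3,0,0,0,0,-0.3,0,0,0,0,-0.3,0,0,0,0,-0.2,0,0,-0.16,0.29,0,0,0,-0.16,0.29,0,0,0,-0.16,0.29,0,0,0,-0.16,0.29,0,0,0,-0.16,0.29,0,0,0,-0.16,0.29,0,0,0,-0.16,0.29,0,0,0,-0.16,0.29,0,0,0,-0.16,0.29,0,0,0,-0.16,0.29,0,0,0,0,0,0,0,0,0,0,0,0]'

```text
clock: 10.9
eef_pos: [0.4598, -0.1553, 0.2217]
orientation: [-180.0, 0.0, 9.6]
contact_force: [-0.2, 0.7, 0.1]
finger_gap: 0.0004
grasp_force: 0.0
```

Run:
```python
from h import *
c=optics.camera("wrist");save(c,"wrist6.png");np.savez("wrist6.npz",**c)
s=ctrl.sense();print(s["eef_pos"],s["orientation"],s["contact_force"])
for b in blobs(c["image"],(50,120,50),(80,255,255)): print(b,[np.round(onz(c,b[1],b[2],z)[:2],4) for z in(.1,.105,.11)])
for b in blobs(c["image"],(0,180,120),(6,255,255)):print("red",b,ang(c,b[1],b[2],.093))
d=optics.camera("side");np.savez("side6.npz",**d)
for b in blobs(d["image"],(60,100,30),(85,255,255)):print("side",b,[np.round(onz(d,b[1],b[2],z)[:2],4) for z in(.1,.105,.11)])
```

```text
[ 0.45998502 -0.15500753  0.22170548] [-1.79961302e+02  4.29666915e-03  9.60504763e+00] [ 1.32152564 -0.03279369  0.41276813]
(1242, np.float64(312.1), np.float64(123.0)) [array([ 0.5369, -0.1374]), array([ 0.5368, -0.1376]), array([ 0.5366, -0.1377])]
red (2764, np.float64(397.3), np.float64(218.5)) (-176.6, 0.2084)
red (280, np.float64(128.4), np.float64(50.8)) (90.5, 0.0657)
red (153, np.float64(255.4), np.float64(227.6)) (-159.4, 0.1125)
side (40, np.float64(171.7), np.float64(157.6)) [array([0.2988, 0.5374]), array([0.2984, 0.5255]), array([0.298 , 0.5137])]
side (33, np.float64(329.4), np.float64(273.6)) [array([ 0.5392, -0.1347]), array([ 0.5368, -0.1409]), array([ 0.5345, -0.1471])]
side (33, np.float64(224.5), np.float64(196.5)) [array([0.4012, 0.2509]), array([0.4   , 0.2414]), array([0.3987, 0.232 ])]
```

View pics/wrist6.png

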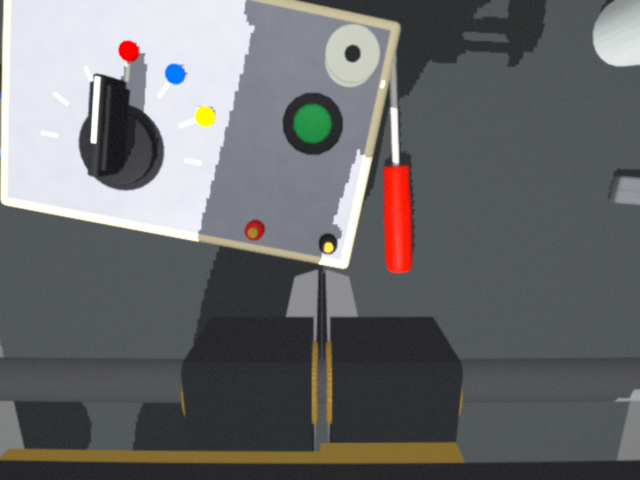

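The button is at (312,123), about world (0.537,-0.138), with the spool at (352,55) clear of it. The pointer still aims at red. I'll move over the button and descend.

Call:
play_rows --plan '[0,0.22,-0.01,0,0,0,0.22,-0.01,0,0,0,0.22,-0.01,0,0,0,0.22,-0.01,0,0,0,0.22,-0.02,0,0,0,0.21,-0.01,0,0,0,0,0,0.3,0,0,0,0,0.3,0,0,0,0,0.3,0,0,0,0,0.3,0,0,0,0,0.3,0,0,0,0,0,0,0,0,0,0,0]'

```text
clock: 12.62
eef_pos: [0.5372, -0.1388, 0.1324]
orientation: [180.0, -0.0, 9.5]
contact_force: [0.1, 0.1, -0.0]
finger_gap: 0.0002
grasp_force: 0.0
```

Call:
play_rows --plan '[0,0,0,0.03,0,0,0,0,0.03,0,0,0,0,0.03,0,0,0,0,0.03,0,0,0,0,0,0]'

```text
clock: 13.25
eef_pos: [0.5368, -0.1385, 0.1248]
orientation: [-180.0, -0.0, 9.6]
contact_force: [-0.5, -0.5, 2.2]
finger_gap: 0.0004
grasp_force: 1.1
```

Call:
play_rows --plan '[0,0,0,0.03,0,0,0,0,0.03,0,0,0,0,0,0]'

```text
clock: 13.62
eef_pos: [0.5368, -0.1385, 0.1211]
orientation: [-180.0, -0.0, 9.6]
contact_force: [0.1, 1.4, 4.9]
finger_gap: 0.0003
grasp_force: 2.2
```

Call:
play_rows --plan '[0,0,0,0.03,0,0,0,0,0,0]'

```text
clock: 13.88
eef_pos: [0.5368, -0.1385, 0.1202]
orientation: [-180.0, -0.0, 9.6]
contact_force: [-2.0, 1.0, 11.1]
finger_gap: 0.0008
grasp_force: 5.8
```

Call:
play_rows --plan '[0,0,0,0.03,0,0,0,0,0,0]'

```text
clock: 14.12
eef_pos: [0.5369, -0.1386, 0.1199]
orientation: [-179.9, -0.1, 9.5]
contact_force: [-5.6, 2.1, 25.0]
finger_gap: 0.0005
grasp_force: 12.2
```

The spring rose to about 5 N over roughly 6 mm, then the force climbed stiffly against a hard stop, so the button is fully down. I'll release it and lift away.

Call:
play_rows --plan '[0,0,0,-0.06,0,0,0,0,-0.1,0,0,0,0,-0.2,0,0,0,0,-0.3,0,0,0,0,-0.3,0,0,0,0,-0.3,0,0,0,0,-0.3,0,0,-0.2,0.01,0,0,0,-0.22,0.01,0,0,0,-0.22,0.01,0,0,0,-0.22,0.01,0,0,0,-0.22,0.01,0,0,0,-0.22,0.01,0,0,0,0,0,0,0,0,0,0,0,0]'

```text
clock: 16.0
eef_pos: [0.4609, -0.1549, 0.2112]
orientation: [180.0, -0.0, 9.6]
contact_force: [1.0, -0.2, -0.0]
finger_gap: 0.0006
grasp_force: 0.0
```

Run:
```python
from h import *
c=optics.camera("wrist");save(c,"wrist7.png")
print(blobs(c["image"],(50,120,50),(80,255,255)),ctrl.sense()["eef_pos"])
```

```text
[(1338, np.float64(311.8), np.float64(124.4))] [ 0.46100162 -0.15489354  0.21115918]
```

View pics/wrist7.png

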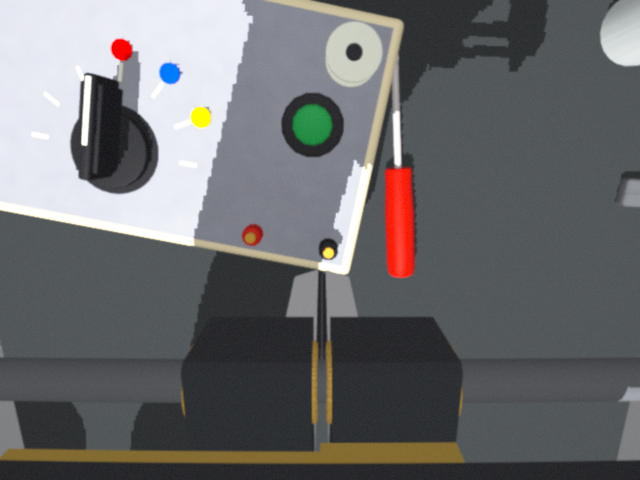

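The button (312,124) is back up, the pointer (90,75)–(85,145) still aims at red (121,49), and the spool and screwdriver haven't moved. I'm handing in.

```bash
python3 -c "
from station import ctrl
print(ctrl.finish_job())"
```

```text
the job is handed in; nothing more can be done
None
```

I pushed the selector three clicks clockwise until it rested at the red marker, then pressed the green button fully down and it came back up. The last wrist picture shows the pointer still on red and the wire spool and screwdriver unmoved. The job is handed in at about 16 s, with no verdict returned.

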